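# Fit the mask on the photometer and hold its sprung shutter half open

## Robot

A 6-joint arm with a two-finger parallel gripper is mounted at the origin on a cart in front of the work surface, level with it; the furniture and walls round the work are solid. World frame = base frame: x ahead of the robot, y to its left, z up, the work surface at z = 0. Lengths are in m, angles in rad, forces in N, time in s.
With the tool pointing down it reaches from about 0.225 to 0.875 m from the base axis. Payload 3.4 kg.
Tool frame: the origin (TCP) lies on the centre line of the jaws, within the pads' length; the fingertips stand 17 mm ahead of it and the grasp point (between the pads) lies 2 mm behind it; z points along the fingers, y is the line along which they close (so a half turn about z gives the same grasp; the last joint's range is limited). The gripper opens to 85 mm and grips with 20 to 120 N. Pads are 22 mm wide; open, the fingers measure 114 mm over their backs; the gripper's body (76 mm by 85 mm) begins 54 mm behind the grasp point. The pads swing forward as they close: fully open they stand 13 mm farther back than shut.
Start: joints at [1.169, 0.276, 1.505, -0, 1.361, -0.121], TCP at [0.159, 0.553, 0.216] pointing down, gripper open.
Joint ranges: [-2.89, 2.89], [-0.75, 2.08], [0.22, 2.7], [-1.18, 4.32], [0.11, 2.71], [-2.7, 2.7]. Speed limits (rad/s): [2.57, 2.57, 3.14, 3.14, 3.14, 3.14].

## Interface

Orientations are given as a unit quaternion [w, x, y, z].
In Python, from rig import manip gives the robot as it stands.
- The arm moves only by the tool move_arm, never from a script. Its argument "steps" is one flat list of numbers, 7 for each row, row after row: the turn, a rotation vector about the world's x, y, z normalised to -1 to 1, where 1 is 360 degrees, then the shift along the world's x, y, z normalised to -1 to 1, where 1 is 1 m, then the opening, from -1 (shut) to 1 (fully open). A call has exactly 10 rows; each row is the pose to reach, as a shift and turn from the pose commanded when the call began, turning the shorter way round; what a row does not reach only later rows make up. A row lasts 1/10 s, in which the tool goes at most 50 mm and 8.59 degrees, less where a joint would pass 70% of its speed; a pose out of reach is approached as far as the arm can. A call with a number of a shift or a turn outside -1 to 1 is refused whole. A call with a gripper value outside its range is refused whole. The fingers move at their own pace and stop on an object; "squeeze" is the grip in N (left out, the last holds). Time passes only in rows, so rows that repeat a pose let the fingers close, or fill a call up. It gives the time, the measured TCP pose, the force, the opening and the grip force at its end, in the units of the state.
- manip.get_state(): the state, without advancing time (a new reading comes with each control period).
- manip.get_image(name): name is "scene" or "side" or "wrist"; returns a dict with "pixels" (480x640x3 uint8, blue, green, red), "fx", "fy", "cx", "cy" (pixels), "R" (3x3) and "t" (3): a world point X has camera coordinates R X + t. Camera axes: x right, y down, z forward; pixel columns grow to the right and rows downward; lengths in m; the calibration is good to about 2 mm. A picture is of the moment at which its call begins. There is no depth.
- manip.sign_off(): hands the job in; it is judged then, once.
The state is a dict: "clock": time; "qpos": joint angles; "qd": joint speeds; "effort": joint torques, N m; "position": TCP position; "ee_rot": TCP orientation; "contact_force": force on the tool from outside, world axes, zero at the start; "moment": the same for the moment, N m; "width": finger opening in m; "gripper_force": force on a finger pad.
Only numpy, scipy, OpenCV 4.12 (cv2) and the standard library are available. Lean on these libraries where they do the work, as an engineer would, in place of code of your own. Each camera call takes 0.05 s, during which the arm holds its last target. There are 200 camera calls.

## Task

Pick up the loose dark mask plate by its blue bridge handle, lower it over the two locating pins of the grey photometer until it rests flush on the deck, and only then let go of it, with the shutter still shut. Then slide the orange shutter tab away from the plate, against its spring, to half travel (red pointer at the long yellow mark) and finish while holding it still there: do not let go at the end, as the shutter springs shut. Leave the timer, the blue cap and the marker where they are.

Things in the scene. Friction and masses are not known exactly. Their poses are not given: they have to be found in the camera images.
- photometer: Fixed grey bench photometer, 130 x 260 mm (its x, y), flat deck 40 mm above the worktop. Origin: centre of its underside; z up. A 50 mm wide channel runs along its y in the deck; a round yellow light port lies at (0, 70) mm. A spring canister sticks out at the -y end to y = -160 mm, its top 5 mm above the deck. Yaw within 0.3 rad.
- seat (a point): Point on the photometer's deck, at (0, 70, 40) mm of its frame: the seated mask plate's origin belongs here, the plate's x and y axes along the photometer's (a half turn fits as well). Axes as the photometer's.
- pin_near (a point): Tip of one of the photometer's two fixed steel locating pins, at (-42, 34, 61) mm in its frame. Pins are 8 mm in diameter, 21 mm above the deck: 14 mm straight, then tapered to 3 mm.
- pin_far (a point): Tip of the other, equal pin, at (42, 106, 61) mm in the photometer's frame.
- mask_plate: Loose dark steel plate, 110 x 100 x 8 mm (its x, y, z), about 0.3 kg, flat at the start. Origin: centre of its underside. Two 10.5 mm through holes at (-42, -36) and (42, 36) mm, a 38 mm window in the middle. Over it a blue bridge handle: bar along x, 70 mm long, 12 mm wide in y, 32 to 44 mm above the underside, legs at x = -30 and 30 mm. Same after a half turn.
- handle (a point): Centre of the blue bar on the mask plate, 38 mm above the plate's underside; axes as the plate's.
- shutter (a joint): Travel of the shutter in m: 0 = shut (start), 0.048 = fully open, half travel = 0.024. It opens along the photometer's -y, away from the pins, against a spring: about 4.5 N when shut, 8.1 N at half, 11.7 N fully open. Let go, it springs shut. The blade lies in the channel 3 mm below the deck and passes freely under the seated plate.
- shutter_tab (a point): Top centre of the orange upright tab of the shutter, 45 mm above the deck; at (0, -55, 85) mm in the photometer's frame when shut, moves with the shutter. The tab is 12 mm thick in the photometer's y, 30 mm wide in x, free on all sides. A red pointer at its foot runs along a scale on the -x side: white marks, a long yellow one at half travel.
- timer: Bystander: small white timer, 66 x 66 x 19 mm; origin at its underside. Leave alone.
- loose_cap: Bystander: blue screw cap, 35 mm across, 13 mm high; origin at its underside. Leave alone.
- marker_1: Bystander: marker pen with blue cap, 135 mm long, 13 mm thick; origin at its underside. Leave alone.
Not all that is in view belongs to the job. Leave any turquoise look-alike of the mask_plate alone.

How it is judged:
By the outcome, as a careful person would: the job done as asked, in the order asked, and still so for the second after the job is handed in, while the arm keeps its last pose, push and grip.
It also fails if it takes over 51 s, if anything falls off the work surface, if the arm or the gripper's body presses on something with over 40 N, if the wrist force passes 120 N, or if a joint passes its speed limit or range.

## Working session

There is one attempt and no reset: what is moved stays moved. The work goes in short steps, Python scripts to look and compute and a tool call to move; the robot and the scene stay as the last step left them, time stands still between calls to the robot, and variables do not carry over. Pictures are saved under pics/ and viewed, at most 10 in all, crops included, and the job is handed in when it is done.

Besides the shell and the picture viewer there is one more tool, called by a JSON object that holds its "method" and its "body". move_arm: Moves the arm, as the interface text tells. Scaled input: -1 to 1 covers 1 m each way for a shift and 360 degrees each way for a turn. Its arguments: {"type":"object","properties":{"steps":{"type":"array"},"squeeze":{"type":"number"}},"required":["steps"]}

```bash
mkdir -p pics
python3 - <<'E'
from rig import manip
import cv2,pickle,numpy as np
d={}
for n in("scene","side"):
    d[n]=manip.get_image(n); cv2.imwrite(f"pics/{n}0.png",d[n]["pixels"])
pickle.dump(d,open("im0.pkl","wb"))
s=manip.get_state(); print(s["clock"],s["position"],s["ee_rot"],s["width"],s["contact_force"])
for n in d: print(n,d[n]["fx"],np.round(-np.array(d[n]["R"]).T@d[n]["t"],3))
E
```

```text
0.1 [0.15914935 0.55200133 0.21552241] [-2.24929499e-04  1.39943638e-01  9.90159113e-01 -8.11675140e-04] 0.08570167481564663 [ 0.67013511 -0.31320911  0.06371323]
scene 516.1370553695328 [-0.311 -0.775  0.95 ]
side 467.8265821567024 [ 0.421 -0.988  0.734]
```

View pics/scene0.png

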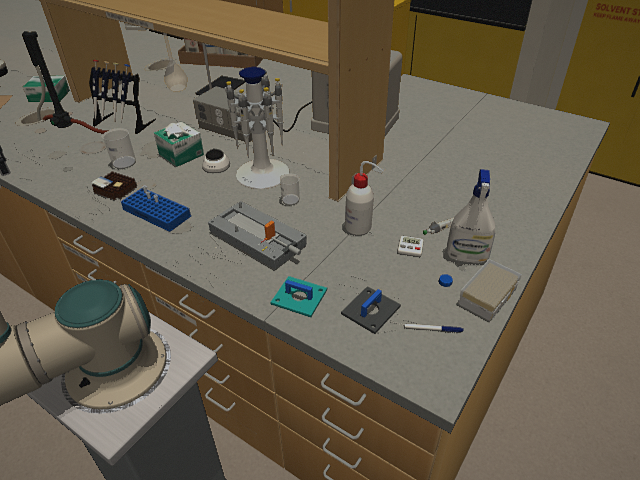

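View pics/side0.png

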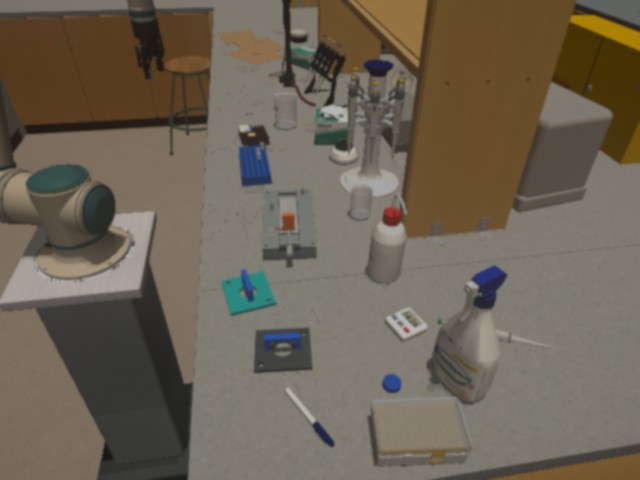

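```bash
cat > h.py <<'E'
import numpy as np,cv2
def ray(im,p):
    R=np.array(im["R"]);t=np.array(im["t"]).ravel()
    d=R.T@np.array([(p[0]-im["cx"])/im["fx"],(p[1]-im["cy"])/im["fy"],1.]); return -R.T@t,d
def onz(im,p,z):
    c,d=ray(im,p); return c+d*(z-c[2])/d[2]
def proj(im,X):
    c=np.array(im["R"])@X+np.array(im["t"]).ravel(); return np.array([im["fx"]*c[0]/c[2]+im["cx"],im["fy"]*c[1]/c[2]+im["cy"]])
def tri(a,p,b,q):
    A=[];B=[]
    for im,u in((a,p),(b,q)):
        c,d=ray(im,u); d=d/np.linalg.norm(d); P=np.eye(3)-np.outer(d,d); A.append(P);B.append(P@c)
    return np.linalg.lstsq(np.vstack(A),np.hstack(B),rcond=None)[0]
E
python3 - <<'E'
import pickle,cv2,numpy as np
from h import *
d=pickle.load(open("im0.pkl","rb"))
c=[cv2.resize(d[n]["pixels"][y:y+h,x:x+w],(400,300),interpolation=cv2.INTER_CUBIC) for n,x,y,w,h in(("scene",205,190,104,78),("scene",330,275,80,60),("side",238,180,104,78),("side",243,318,80,60))]
cv2.imwrite("pics/c0.png",np.vstack([np.hstack(c[:2]),np.hstack(c[2:])]))
for n,(x,y,w,h) in(("scene",(335,280,75,55)),("side",(245,322,75,55))):
    hsv=cv2.cvtColor(d[n]["pixels"],cv2.COLOR_BGR2HSV)[y:y+h,x:x+w]
    bl=cv2.inRange(hsv,(105,120,60),(130,255,255)); dk=cv2.inRange(hsv,(0,0,0),(180,255,85))|bl
    k=max(cv2.findContours(dk,0,2)[0],key=cv2.contourArea)
    b=max(cv2.findContours(bl,0,2)[0],key=cv2.contourArea)
    print(n,"plate",cv2.approxPolyDP(cv2.convexHull(k),3,True)[:,0]+[x,y],"bar",cv2.minAreaRect(b+np.array([x,y])))
    hsv=cv2.cvtColor(d[n]["pixels"],cv2.COLOR_BGR2HSV)
    for nm,lo,hi in(("orange",(5,160,100),(18,255,255)),):
        m=cv2.inRange(hsv,lo,hi); m[:180]=0;m[300:]=0;m[:,:200]=0;m[:,320:]=0
        for k in cv2.findContours(m,0,2)[0]:
            if cv2.contourArea(k)>8: print(n,nm,cv2.boundingRect(k),cv2.contourArea(k),cv2.approxPolyDP(k,1.5,True)[:,0].tolist())
E
```

```text
scene plate [[367 287]
 [380 290]
 [400 305]
 [375 333]
 [341 313]] bar ((370.7500305175781, 302.7500305175781), (10.606600761413574, 31.11269760131836), 45.0)
scene orange (265, 221, 9, 19) 40.5 [[272, 221], [265, 225], [268, 237], [265, 239], [268, 239], [268, 233], [271, 231], [267, 227], [273, 223]]
side plate [[308 329]
 [310 369]
 [254 371]
 [257 331]] bar ((282.1093444824219, 340.7796936035156), (15.491397857666016, 36.1465950012207), 88.09085083007812)
side orange (283, 214, 10, 15) 113.0 [[284, 214], [284, 228], [292, 228], [292, 214]]
```

View pics/c0.png

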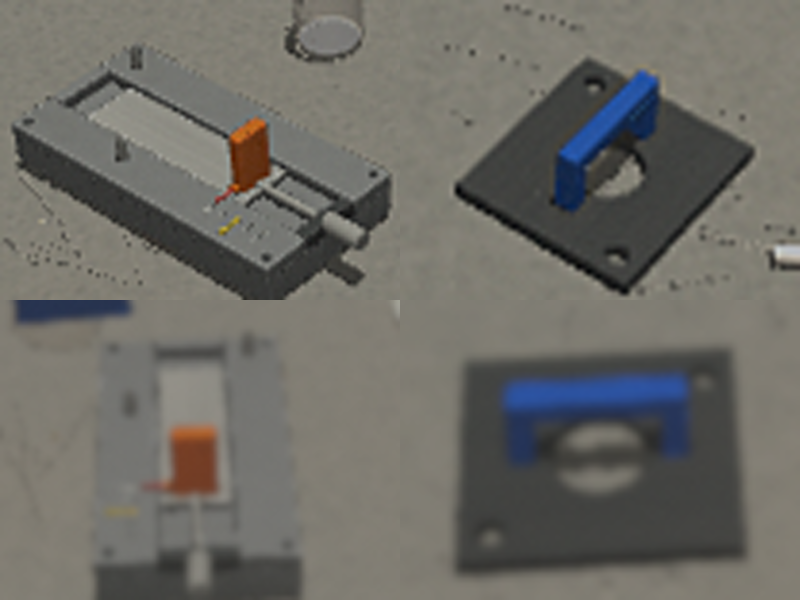

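The crops show the plate with holes at scene (369,292), (373,326) and side (303,334), (261,365). The pin tips are at scene (240,202), (236.5,226) and side (302,189), (271,204), and the shutter is shut (red pointer away from the yellow mark).

Run:
```python
import pickle
from h import *
d=pickle.load(open("im0.pkl","rb")); S,D=d["scene"],d["side"]
np.set_printoptions(precision=4,suppress=True)
def s(x,y): return 205+x/3.846,190+y/3.846
def e(x,y): return 238+x/3.846,180+(y-300)/3.846
hA,hB=(369,291.8),(373.4,326.2); gA,gB=(303.4,334.2),(261,365.4)
for nm,p,q,z in(("holeA",hA,gA,.008),("holeB",hB,gB,.008),("near",s(121,138),e(128,394),.061),("far",s(135,48),e(247,336),.061),
  ("tabL",s(231,132),e(171,429),.085),("tabR",s(268,121),e(216,427),.085)):
    print(nm,tri(S,p,D,q),onz(S,p,z)[:2],onz(D,q,z)[:2])
print("deck scene",[onz(S,s(*p),.04)[:2] for p in((14,127),(135,45),(388,178),(265,270))])
print("deck side",[onz(D,e(*p),.04)[:2] for p in((105,342),(277,345),(95,562),(300,562))])
print("plate side",[onz(D,q,.008)[:2] for q in((254,371),(257,331),(308,329),(310,369))])
print("plate scene",[onz(S,q,.008)[:2] for q in((341.4,312.4),(367.6,286.6),(400.6,305),(375,331))])
```

```text
holeA [ 0.4972 -0.3572  0.0046] [ 0.4941 -0.3589] [ 0.497  -0.3599]
holeB [ 0.4071 -0.421   0.004 ] [ 0.4036 -0.423 ] [ 0.4074 -0.4234]
near [0.469  0.0503 0.0576] [0.4658 0.0469] [0.4688 0.0455]
far [0.5597 0.1162 0.0554] [0.5538 0.1101] [0.5588 0.1078]
tabL [ 0.4909 -0.0363  0.0855] [ 0.4918 -0.0354] [ 0.4908 -0.0362]
tabR [ 0.5173 -0.0475  0.0874] [ 0.5156 -0.0495] [ 0.5194 -0.0383]
deck scene [array([0.4508, 0.1414]), array([0.5773, 0.1336]), array([ 0.5537, -0.1239]), array([ 0.4296, -0.11  ])]
deck side [array([0.4595, 0.1494]), array([0.5831, 0.1263]), array([ 0.4345, -0.108 ]), array([ 0.5597, -0.1276])]
plate side [array([ 0.3936, -0.4341]), array([ 0.405 , -0.3366]), array([ 0.5081, -0.3476]), array([ 0.4976, -0.4463])]
plate scene [array([ 0.3985, -0.3376]), array([ 0.5079, -0.3469]), array([ 0.4978, -0.4454]), array([ 0.3931, -0.4332])]
```

{"method": "move_arm", "body": {"steps": [0,0,0.003,0.025,-0.04,0.005,1,0,0,0.006,0.05,-0.08,0.01,1,0,0,0.009,0.075,-0.12,0.015,1,0,0,0.012,0.1,-0.16,0.02,1,0,0,0.015,0.125,-0.2,0.025,1,0,0,0.018,0.15,-0.24,0.03,1,0,0,0.021,0.175,-0.28,0.035,1,0,0,0.024,0.2,-0.32,0.04,1,0,0,0.027,0.225,-0.36,0.045,1,0,0,0.029,0.25,-0.4,0.05,1]}}

```text
clock: 1.1
position: [0.4097, 0.1507, 0.2664]
ee_rot: [-0.0, 0.049, 0.999, 0.0]
contact_force: [0.0, 0.4, -0.3]
width: 0.0853
gripper_force: 0.0
```

{"method": "move_arm", "body": {"steps": [0,0,0,0.025,-0.04,0.005,1,0,0,0,0.05,-0.08,0.01,1,0,0,0,0.075,-0.12,0.02,1,0,0,0,0.08,-0.12,0.025,1,0,0,0,0.08,-0.12,0.025,1,0,0,0,0.08,-0.12,0.025,1,0,0,0,0.08,-0.12,0.025,1,0,0,0,0.08,-0.12,0.025,1,0,0,0,0.08,-0.12,0.025,1,0,0,0,0.08,-0.12,0.025,1]}}

```text
clock: 2.1
position: [0.489, 0.0331, 0.2914]
ee_rot: [-0.0, 0.049, 0.999, 0.0]
contact_force: [0.3, 0.5, 0.5]
width: 0.0852
gripper_force: 0.0
```

Run:
```python
from rig import manip
import cv2,pickle,numpy as np
from h import *
im=manip.get_image("wrist"); cv2.imwrite("pics/w1.png",im["pixels"]); pickle.dump(im,open("w1.pkl","wb"))
s=manip.get_state(); print(s["clock"],s["position"],s["ee_rot"],s["contact_force"])
print(im["fx"],-np.array(im["R"]).T@im["t"]); print(proj(im,np.array([.467,.046,.061])),proj(im,np.array([.556,.109,.061])))
```

```text
2.15 [0.48913216 0.03297254 0.29139739] [7.12956535e-05 4.88615248e-02 9.98805558e-01 5.50803948e-05] [-0.65951735 -0.87122513 -0.41031305]
350.6325590553135 [0.40823763 0.04058696 0.44894016]
[324.45599291 180.9979418 ] [384.46722192 251.38573774]
```

View pics/w1.png

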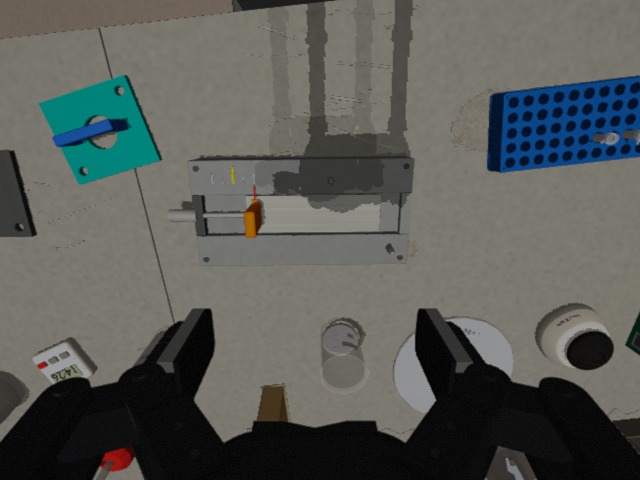

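Run:
```python
import pickle
from h import *
np.set_printoptions(precision=4,suppress=True)
im=pickle.load(open("w1.pkl","rb"))
print("deck",[onz(im,p,.04)[:2] for p in((190,159.5),(413,157),(408.5,263.5),(200,265.5))])
p=im["pixels"]
a=cv2.resize(p[150:270,180:420],(800,400),interpolation=cv2.INTER_CUBIC)
b=cv2.resize(p[165:195,315:345],(200,200),interpolation=cv2.INTER_CUBIC); b=cv2.convertScaleAbs(b,alpha=2)
c=cv2.resize(p[235:265,380:410],(200,200),interpolation=cv2.INTER_CUBIC)
o=np.zeros((600,800,3),np.uint8); o[:400]=a;o[400:,:200]=b;o[400:,200:400]=c
cv2.imwrite("pics/w1c.png",o)
```

```text
deck [array([ 0.431 , -0.1042]), array([0.4528, 0.1489]), array([0.5831, 0.1421]), array([ 0.5604, -0.1187])]
```

View pics/w1c.png

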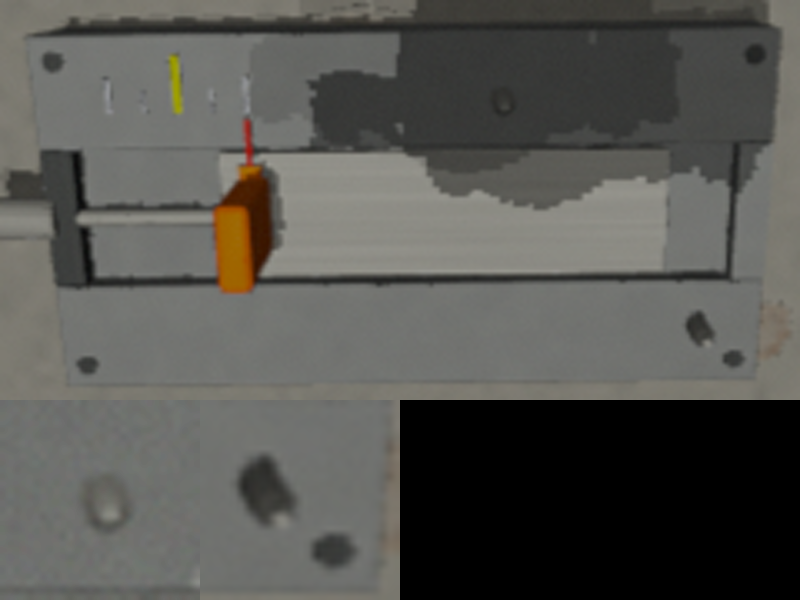

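Run:
```python
import pickle
from h import *
np.set_printoptions(precision=4,suppress=True)
im=pickle.load(open("w1.pkl","rb")); d=pickle.load(open("im0.pkl","rb"))
n=(331.2,182.2);f=(392.3,253)
N=onz(im,n,.061);F=onz(im,f,.061); v=F-N
print(N,F,(N+F)/2,np.hypot(*v[:2]),np.degrees(np.arctan2(v[1],v[0])-np.arctan2(72,84)))
B=onz(im,(388.7,246),.040); print("far base",B)
for X in(N,F): print([proj(d[k],X) for k in d])
# screw holes? marks, tab
print("tab top", [onz(im,(180+x/3.333,150+y/3.333),.085)[:2] for x,y in((217,207),(248,207),(252,290),(220,290))])
```

```text
[0.469  0.0533 0.061 ] [0.5589 0.1181 0.061 ] [0.514  0.0857 0.061 ] 0.11081608992592568 -4.801841853671986
far base [0.5574 0.1181 0.04  ]
[array([235.5032, 224.4716]), array([271.1161, 202.8191])]
[array([239.1636, 200.7311]), array([301.7609, 187.4237])]
tab top [array([ 0.488 , -0.0412]), array([ 0.489 , -0.0314]), array([ 0.5166, -0.0343]), array([ 0.5156, -0.0447])]
```

{"method": "move_arm", "body": {"steps": [0,0,0,-0.005,-0.043,-0.005,1,0,0,0,-0.01,-0.086,-0.01,1,0,0,0,-0.015,-0.129,-0.015,1,0,0,0,-0.02,-0.172,-0.02,1,0,0,0,-0.025,-0.215,-0.025,1,0,0,0,-0.03,-0.258,-0.03,1,0,0,0,-0.035,-0.301,-0.035,1,0,0,0,-0.04,-0.344,-0.04,1,0,0,0,-0.045,-0.387,-0.045,1,0,0,0,-0.05,-0.42,-0.05,1]}}

```text
clock: 3.15
position: [0.4389, -0.3901, 0.2409]
ee_rot: [0.0, 0.05, 0.999, -0.0]
contact_force: [0.7, 0.2, -0.2]
width: 0.0856
gripper_force: 0.0
```

{"method": "move_arm", "body": {"steps": [0,0,0,0,0,0,1,0,0,0,0,0,0,1,0,0,0,0,0,0,1,0,0,0,0,0,0,1,0,0,0,0,0,0,1,0,0,0,0,0,0,1,0,0,0,0,0,0,1,0,0,0,0,0,0,1,0,0,0,0,0,0,1,0,0,0,0,0,0,1]}}

```text
clock: 4.15
position: [0.4394, -0.3875, 0.2413]
ee_rot: [0.0, 0.049, 0.999, 0.0]
contact_force: [-0.1, -0.1, 0.5]
width: 0.0855
gripper_force: 0.0
```

Run:
```python
from rig import manip
import cv2,pickle,numpy as np
from h import *
np.set_printoptions(precision=4,suppress=True)
im=manip.get_image("wrist"); pickle.dump(im,open("w2.pkl","wb"))
s=manip.get_state(); print(s["clock"],s["position"],s["ee_rot"])
u,v=proj(im,np.array([.451,-.391,.01])).astype(int); print(u,v)
x0,y0=max(u-90,0),max(v-68,0); c=im["pixels"][y0:y0+135,x0:x0+180]; print(x0,y0,c.shape)
cv2.imwrite("pics/w2c.png",cv2.convertScaleAbs(cv2.resize(c,None,fx=4,fy=4,interpolation=cv2.INTER_CUBIC),alpha=1.5))
hsv=cv2.cvtColor(c,cv2.COLOR_BGR2HSV); bl=cv2.inRange(hsv,(105,120,40),(130,255,255))
b=max(cv2.findContours(bl,0,2)[0],key=cv2.contourArea); print(cv2.minAreaRect(b+np.array([x0,y0])),cv2.contourArea(b))
```

```text
4.2 [ 0.4393 -0.3875  0.2413] [-0.      0.0493  0.9988  0.0001]
312 211
222 143 (135, 180, 3)
((315.0, 215.5), (69.0, 12.0), 90.0) 711.0
```

View pics/w2c.png

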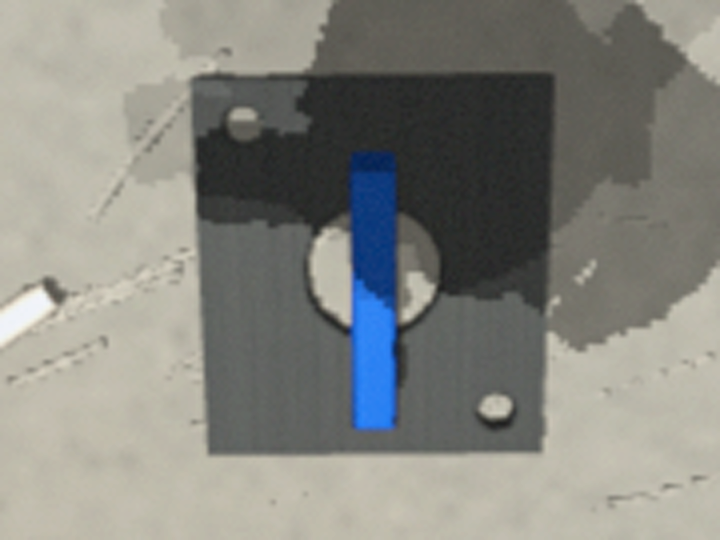

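Run:
```python
import pickle
from h import *
np.set_printoptions(precision=4,suppress=True)
im=pickle.load(open("w2.pkl","rb"))
g=lambda x,y,z: onz(im,(222+x/4,143+y/4),z)[:2]
an=lambda v: np.degrees(np.arctan2(v[1],v[0]))
C=np.array([g(*p,.008) for p in((193,76),(553,73),(542,452),(208,454))]); print(C,C.mean(0),an(C[3]-C[0]),an(C[2]-C[1]),an(C[1]-C[0])-90,an(C[2]-C[3])-90,[np.hypot(*(C[i]-C[i-1])) for i in range(4)])
a,b=g(243,124,.008),g(496,407,.008); print("holes",(a+b)/2,an(b-a)-an((84,72)),np.hypot(*(b-a)))
T=np.array([g(*p,.044) for p in((351,170),(396,170),(396,430),(352,430))]); print(T,T.mean(0),an(T[3]-T[0]),an(T[2]-T[1]))
```

```text
[[ 0.3914 -0.4316]
 [ 0.4002 -0.3338]
 [ 0.5102 -0.3433]
 [ 0.5011 -0.4423]] [ 0.4507 -0.3877] -5.566980055806983 -4.9664523265441884 -5.160669155378827 -5.253567249158735 [np.float64(0.11025911059290243), np.float64(0.09826051368642456), np.float64(0.11041816470574545), np.float64(0.09941682250242061)]
holes [ 0.4502 -0.3878] -5.051878716968048 0.10959481552838385
[[ 0.4154 -0.3903]
 [ 0.4165 -0.3789]
 [ 0.4861 -0.3854]
 [ 0.485  -0.3971]] [ 0.4507 -0.3879] -5.639841510729438 -5.282652546781857
```

{"method": "move_arm", "body": {"steps": [0,0,0.001,0.011,0,-0.04,1,0,0,0.001,0.011,0,-0.08,1,0,0,0.001,0.011,0,-0.12,1,0,0,0.001,0.011,0,-0.15,1,0,0,0.001,0.011,0,-0.17,1,0,0,0.001,0.011,0,-0.185,1,0,0,0.001,0.011,0,-0.195,1,0,0,0.001,0.011,0,-0.204,1,0,0,0.001,0.011,0,-0.204,1,0,0,0.001,0.011,0,-0.204,1]}}

```text
clock: 5.2
position: [0.4507, -0.3878, 0.0378]
ee_rot: [0.0, 0.046, 0.999, -0.0]
contact_force: [0.1, -0.2, -0.4]
width: 0.0852
gripper_force: 0.0
```

{"method": "move_arm", "body": {"steps": [0,0,0,0,0,0,-1,0,0,0,0,0,0,-1,0,0,0,0,0,0,-1,0,0,0,0,0,0,-1,0,0,0,0,0,0,-1,0,0,0,0,0,0,-1,0,0,0,0,0,0,-1,0,0,0,0,0,0,-1,0,0,0,0,0,0,-1,0,0,0,0,0,0,-1], "squeeze": 50}}

```text
clock: 6.2
position: [0.4503, -0.3875, 0.0373]
ee_rot: [-0.0, 0.046, 0.999, 0.0]
contact_force: [-0.0, 0.1, -1.0]
width: -0.0003
gripper_force: 0.0
```

Run:
```python
from rig import manip
import cv2,pickle,numpy as np
from h import *
d={n:manip.get_image(n) for n in("wrist","scene","side")}; pickle.dump(d,open("im3.pkl","wb"))
s=manip.get_state(); print(s["clock"],s["position"],s["width"],s["gripper_force"],s["qpos"])
o=np.zeros((600,800,3),np.uint8)
o[:300,:400]=cv2.resize(d["wrist"]["pixels"],(400,300))
for n,(r,c) in(("scene",(0,400)),("side",(300,0))):
    u,v=proj(d[n],np.array([.45,-.388,.03])).astype(int)
    o[r:r+300,c:c+400]=cv2.resize(d[n]["pixels"][v-60:v+60,u-80:u+80],(400,300),interpolation=cv2.INTER_CUBIC)
o[300:,400:]=cv2.resize(d["scene"]["pixels"],(400,300))
cv2.imwrite("pics/g3.png",o)
```

```text
6.35 [ 0.45035643 -0.38746477  0.03731226] 0.00010307917508870479 0.0 [-8.27619577e-01  4.52623372e-01  1.71389854e+00  1.18565686e-04
  9.75153200e-01 -2.30621338e+00]
```

View pics/g3.png

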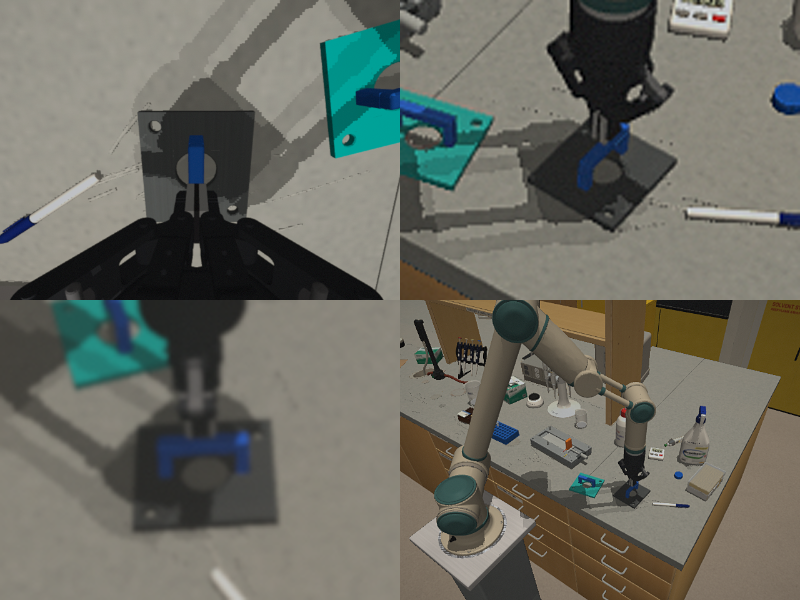

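Run:
```python
import cv2,pickle,numpy as np
from h import *
d=pickle.load(open("im3.pkl","rb"))
o=np.zeros((600,800,3),np.uint8)
for i,(n,w) in enumerate((("wrist",110),("scene",44),("side",44))):
    c=proj(d[n],np.array([.45,-.388,.04])).astype(int); u,v=c; h=w*3//4//1
    r,q=divmod(i,2); k=400/w; x0,y0=u-w//2,v-h//2
    t=cv2.convertScaleAbs(cv2.resize(d[n]["pixels"][y0:y0+h,x0:x0+w],(400,300),interpolation=cv2.INTER_NEAREST),alpha=1.6)
    for z,col in((.02,(0,0,255)),(.037,(0,255,255)),(.06,(0,255,0))):
        p=(proj(d[n],np.array([.4504,-.3875,z]))-[x0,y0]+.5)*k; cv2.circle(t,tuple(int(a) for a in p),4,col,2); print(n,z,proj(d[n],np.array([.4504,-.3875,z])).round(1))
    o[r*300:r*300+300,q*400:q*400+400]=t
cv2.imwrite("pics/g3z.png",o)
```

```text
wrist 0.02 [315.1 282.1]
wrist 0.037 [315.1 296.5]
wrist 0.06 [315.2 320.9]
scene 0.02 [370.4 304.1]
scene 0.037 [370.8 299.2]
scene 0.06 [371.2 292.6]
side 0.02 [281.5 343.7]
side 0.037 [281.1 337.9]
side 0.06 [280.6 329.9]
```

View pics/g3z.png

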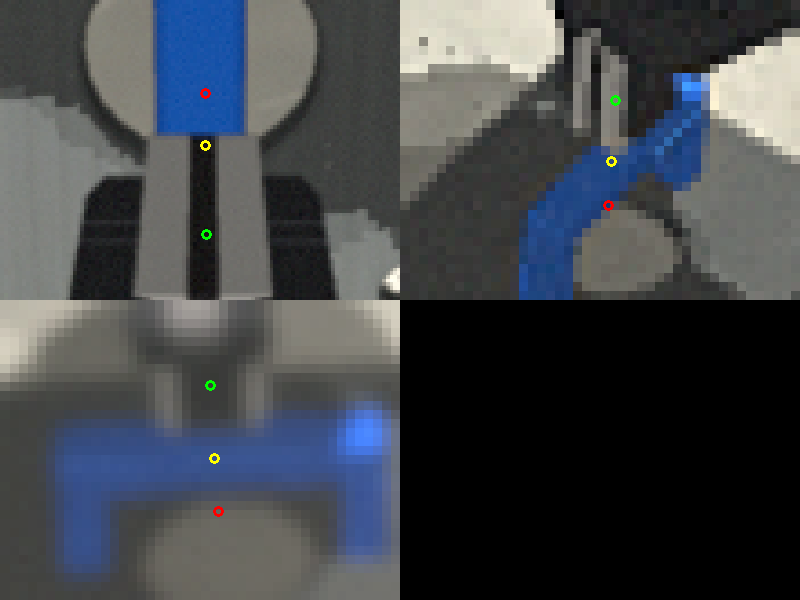

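Run:
```python
import pickle
from h import *
d=pickle.load(open("im3.pkl","rb"))
c,r=ray(d["wrist"],(315,295.1))
for x in(.4394,.4504): print("wrist",x,c+r*(x-c[0])/r[0])
c,r=ray(d["side"],(281,335.1))
for y in(-.3875,-.395,-.40): print("side",y,c+r*(y-c[1])/r[1])
print(-np.array(d["wrist"]["R"]).T@d["wrist"]["t"])
```

```text
wrist 0.4394 [ 0.4394     -0.38659331  0.05710632]
wrist 0.4504 [ 0.4504     -0.38756452  0.03540947]
side -0.3875 [ 0.45048071 -0.3875      0.04512802]
side -0.395 [ 0.45011413 -0.395       0.05372244]
side -0.4 [ 0.44986975 -0.4         0.05945205]
[ 0.36955459 -0.38042651  0.19487226]
```

The fingers closed just above the bar. Three views put the tips at z≈0.054, well above where the stated tool frame would have them (0.020), so I'll reopen and go about 32 mm lower while watching the force.

{"method": "move_arm", "body": {"steps": [0,0,0,0,0,0,1,0,0,0,0,0,0,1,0,0,0,0,0,0,1,0,0,0,0,0,0,1,0,0,0,0,0,0,1,0,0,0,0,0,0,1,0,0,0,0,0,-0.005,1,0,0,0,0,0,-0.01,1,0,0,0,0,0,-0.015,1,0,0,0,0,0,-0.02,1]}}

```text
clock: 7.35
position: [0.4502, -0.3873, 0.0166]
ee_rot: [-0.0, 0.046, 0.999, 0.0]
contact_force: [-1.0, -0.1, -0.9]
width: 0.0854
gripper_force: 0.0
```

Run:
```python
from rig import manip
import cv2,pickle,numpy as np
from h import *
d={n:manip.get_image(n) for n in("wrist","scene","side")}; pickle.dump(d,open("im4.pkl","wb"))
s=manip.get_state(); print(s["clock"],s["position"],s["width"],s["contact_force"])
o=np.zeros((600,800,3),np.uint8)
o[:300,:400]=cv2.resize(d["wrist"]["pixels"][160:],(400,300))
for n,(r,c) in(("scene",(0,400)),("side",(300,0))):
    u,v=proj(d[n],np.array([.45,-.388,.04])).astype(int)
    o[r:r+300,c:c+400]=cv2.convertScaleAbs(cv2.resize(d[n]["pixels"][v-30:v+30,u-40:u+40],(400,300),interpolation=cv2.INTER_CUBIC),alpha=1.5)
cv2.imwrite("pics/g4.png",o)
```

```text
7.5 [ 0.45005363 -0.38716099  0.0166727 ] 0.08532388968157313 [-0.00629962  0.12313803  0.44530751]
```

View pics/g4.png

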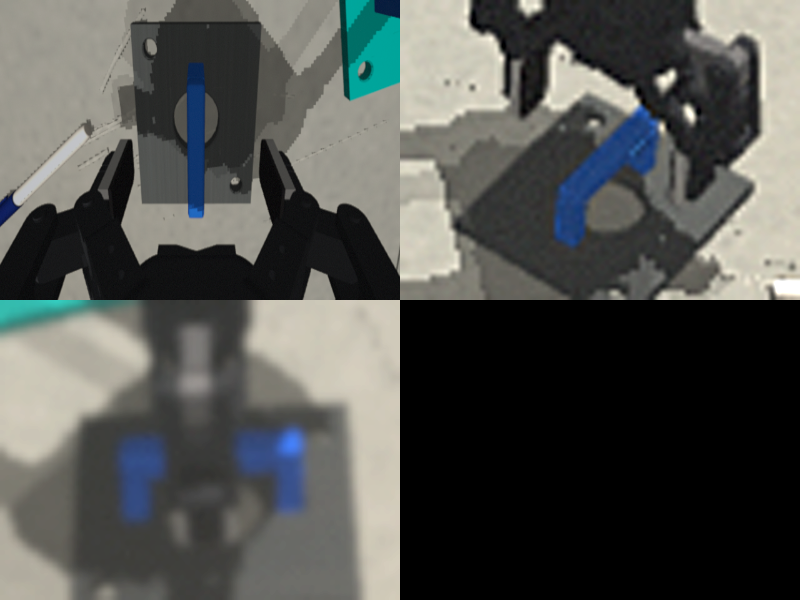

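{"method": "move_arm", "body": {"steps": [0,0,0,0,0,-0.005,1,0,0,0,0,0,-0.01,1,0,0,0,0,0,-0.01,-1,0,0,0,0,0,-0.01,-1,0,0,0,0,0,-0.01,-1,0,0,0,0,0,-0.01,-1,0,0,0,0,0,-0.01,-1,0,0,0,0,0,-0.01,-1,0,0,0,0,0,-0.01,-1,0,0,0,0,0,-0.01,-1], "squeeze": 60}}

```text
clock: 8.5
position: [0.4505, -0.3878, 0.0077]
ee_rot: [0.0, 0.046, 0.999, -0.0]
contact_force: [0.0, 0.6, 2.8]
width: 0.0108
gripper_force: 59.6
```

{"method": "move_arm", "body": {"steps": [0,0,0,0,0,0.015,-1,0,0,0,0,0,0.04,-1,0,0,0,0,0,0.07,-1,0,0,0,0,0,0.1,-1,0,0,0,0,0,0.12,-1,0,0,0,0.003,0.02,0.13,-1,0,0,0,0.007,0.05,0.13,-1,0,0,0,0.011,0.08,0.13,-1,0,0,0,0.015,0.11,0.13,-1,0,0,0,0.02,0.14,0.13,-1]}}

```text
clock: 9.5
position: [0.469, -0.2444, 0.1359]
ee_rot: [-0.001, 0.046, 0.999, 0.001]
contact_force: [1.7, -0.3, -3.9]
width: 0.0105
gripper_force: 58.9
```

{"method": "move_arm", "body": {"steps": [0,0,0,0.005,0.035,0,-1,0,0,0,0.01,0.07,0,-1,0,0,0.001,0.015,0.11,0,-1,0,0,0.001,0.02,0.15,0,-1,0,0,0.001,0.025,0.19,0,-1,0,0,0.001,0.03,0.23,0,-1,0,0,0.001,0.035,0.27,0,-1,0,0,0.001,0.04,0.3,0,-1,0,0,0.001,0.043,0.32,0,-1,0,0,0.001,0.044,0.333,0,-1]}}

```text
clock: 10.5
position: [0.5127, 0.0879, 0.1361]
ee_rot: [-0.002, 0.042, 0.999, 0.0]
contact_force: [-0.3, -0.3, -3.8]
width: 0.0107
gripper_force: 59.0
```

{"method": "move_arm", "body": {"steps": [0,0,0,0,0,0,-1,0,0,0,0,0,0,-1,0,0,0,0,0,0,-1,0,0,0,0,0,0,-1,0,0,0,0,0,0,-1,0,0,0,0,0,0,-1,0,0,0,0,0,0,-1,0,0,0,0,0,0,-1,0,0,0,0,0,0,-1,0,0,0,0,0,0,-1]}}

```text
clock: 11.5
position: [0.5143, 0.0855, 0.1373]
ee_rot: [0.0, 0.043, 0.999, 0.0]
contact_force: [-0.1, -0.9, -4.1]
width: 0.0105
gripper_force: 59.0
```

Run:
```python
from rig import manip
import cv2,pickle,numpy as np
from h import *
np.set_printoptions(precision=4,suppress=True)
d={n:manip.get_image(n) for n in("wrist","scene","side")}; pickle.dump(d,open("im5.pkl","wb"))
s=manip.get_state(); print(s["clock"],s["position"],s["ee_rot"],s["width"],s["contact_force"],s["gripper_force"],s["moment"])
o=np.zeros((600,800,3),np.uint8)
o[:300,:400]=cv2.convertScaleAbs(cv2.resize(d["wrist"]["pixels"][90:330,160:480],(400,300),interpolation=cv2.INTER_CUBIC),alpha=1.5)
for n,(r,c) in(("scene",(0,400)),("side",(300,0))):
    u,v=proj(d[n],np.array([.51,.08,.12])).astype(int); print(n,u-50,v-37)
    o[r:r+300,c:c+400]=cv2.convertScaleAbs(cv2.resize(d[n]["pixels"][v-37:v+38,u-50:u+50],(400,300),interpolation=cv2.INTER_CUBIC),alpha=1.3)
cv2.imwrite("pics/g5.png",o)
```

```text
11.65 [0.5144 0.0856 0.1373] [0.     0.0429 0.9991 0.    ] 0.010649532250903572 [ 0.0871  0.4031 -3.7447] 59.01512861251831 [ 0.0045 -0.0195 -0.0313]
scene 185 159
side 234 139
```

View pics/g5.png

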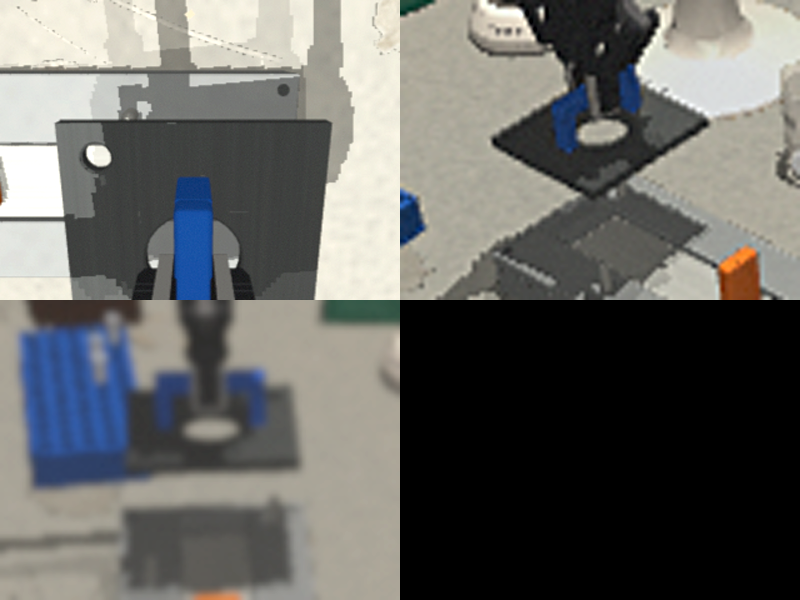

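Run:
```python
import pickle
from h import *
np.set_printoptions(precision=4,suppress=True)
d=pickle.load(open("im5.pkl","rb")); im=d["wrist"]
H=onz(im,(160+97/1.25,90+155.5/1.25),.1376); A=onz(im,(205.6,187),.1376);B=onz(im,(425,187),.1376)
print("hole",H,"edge",A,B,np.hypot(*(B-A)[:2]),np.degrees(np.arctan2(*(B-A)[[1,0]]))-90)
y=np.radians(-4.9); R=np.array([[np.cos(y),-np.sin(y)],[np.sin(y),np.cos(y)]])
print("seat exp hole",np.array([.5144,.0856])+R@[-.042,-.036], "edge exp",np.array([.5144,.0856])+R@[-.055,-.05],np.array([.5144,.0856])+R@[-.055,.05])
# pin tip visible near (132,112) crop
g=cv2.cvtColor(im["pixels"],cv2.COLOR_BGR2GRAY); u,v=proj(im,np.array([.469,.0533,.061])).astype(int); print(u,v); print(g[v-8:v+9,u-9:u+10])
```

```text
hole [0.4692 0.0535 0.1376] edge [0.4554 0.0411 0.1376] [0.4638 0.1394 0.1376] 0.0985883618999777 -4.900370485541515
seat exp hole [0.4695 0.0533] edge exp [0.4553 0.0405] [0.4639 0.1401]
261 186
[[137 127 100  97  93  81  79  80  76  72  72  72  71  69  68  67  65  79
  112]
 [137 126  89  78  81  81  80  77  73  73  72  71  71  69  67  66  63  68
   99]
 [138 135 119  83  79  80  74  73  74  74  76  77  73  69  67  64  63  62
   74]
 [137 137 126  85  79  76  71  72  76  78  84  82  76  73  69  64  63  60
   63]
 [137 138 126  84  78  74  73  74  77  82  89  84  78  76  71  66  61  60
   63]
 [137 138 126  87  76  70  70  76  83  91  93  86  83  79  73  66  60  58
   68]
 [137 138 127  84  77  67  69  81 111 136 120  92  82  78  71  65  59  61
   70]
 [101 102  93  65  60  53  56  64  80 101 102  79  61  58  57  51  46  50
   58]
 [ 52  52  45  37  34  33  36  38  39  49  54  45  35  38  35  34  33  31
   40]
 [ 30  30  30  30  31  30  31  31  30  30  29  31  30  30  29  32  29  33
   31]
 [ 39  38  39  40  38  39  38  38  40  38  38  36  39  36  38  38  40  38
   40]
 [ 40  42  41  40  43  42  40  41  43  42  42  44  42  41  42  43  43  43
   44]
 [ 43  42  43  41  42  40  46  43  46  46  42  42  43  41  44  43  45  45
   42]
 [ 41  42  42  41  44  44  43  42  42  44  43  42  43  44  41  43  44  44
   43]
 [ 42  41  44  41  44  43  44  41  43  44  43  42  42  41  43  43  42  45
   42]
 [ 42  43  41  43  42  41  42  42  44  43  44  42  42  41  42  42  45  44
   44]
 [ 41  43  40  42  42  41  42  42  42  43  44  43  41  43  42  41  43  43
   45]]
```

{"method": "move_arm", "body": {"steps": [0,0,0,0,0,-0.015,-1,0,0,0,0,0,-0.03,-1,0,0,0,0,0,-0.045,-1,0,0,0,0,0,-0.055,-1,0,0,0,0,0,-0.06,-1,0,0,0,0,0,-0.064,-1,0,0,0,0,0,-0.068,-1,0,0,0,0,0,-0.071,-1,0,0,0,0,0,-0.074,-1,0,0,0,0,0,-0.074,-1]}}

```text
clock: 12.65
position: [0.5142, 0.0855, 0.0631]
ee_rot: [-0.0, 0.043, 0.999, 0.0]
contact_force: [-0.3, -0.1, -4.3]
width: 0.0105
gripper_force: 59.0
```

{"method": "move_arm", "body": {"steps": [0,0,0,0,0,-0.002,-1,0,0,0,0,0,-0.004,-1,0,0,0,0,0,-0.006,-1,0,0,0,0,0,-0.008,-1,0,0,0,0,0,-0.01,-1,0,0,0,0,0,-0.011,-1,0,0,0,0,0,-0.012,-1,0,0,0,0,0,-0.012,-1,0,0,0,0,0,-0.012,-1,0,0,0,0,0,-0.012,-1]}}

```text
clock: 13.65
position: [0.5144, 0.0855, 0.0514]
ee_rot: [0.0, 0.043, 0.999, 0.0]
contact_force: [-0.1, 0.3, -3.5]
width: 0.0104
gripper_force: 59.0
```

{"method": "move_arm", "body": {"steps": [0,0,0,0,0,-0.001,-1,0,0,0,0,0,-0.002,-1,0,0,0,0,0,-0.0025,-1,0,0,0,0,0,-0.003,-1,0,0,0,0,0,-0.0035,-1,0,0,0,0,0,-0.004,-1,0,0,0,0,0,-0.004,-1,0,0,0,0,0,-0.004,-1,0,0,0,0,0,-0.004,-1,0,0,0,0,0,-0.004,-1]}}

```text
clock: 14.65
position: [0.5144, 0.0855, 0.0477]
ee_rot: [0.0, 0.043, 0.999, 0.0]
contact_force: [-2.0, -0.1, 3.1]
width: 0.0106
gripper_force: 59.9
```

{"method": "move_arm", "body": {"steps": [0,0,0,0,0,-0.0005,-1,0,0,0,0,0,-0.001,-1,0,0,0,0,0,-0.001,-1,0,0,0,0,0,-0.001,-1,0,0,0,0,0,-0.001,-1,0,0,0,0,0,-0.001,-1,0,0,0,0,0,-0.001,-1,0,0,0,0,0,-0.001,-1,0,0,0,0,0,-0.001,-1,0,0,0,0,0,-0.001,-1]}}

```text
clock: 15.65
position: [0.5144, 0.0855, 0.0476]
ee_rot: [0.0, 0.043, 0.999, 0.0]
contact_force: [-4.8, -0.1, 11.3]
width: 0.0107
gripper_force: 61.0
```

{"method": "move_arm", "body": {"steps": [0,0,0,0,0,0.001,-1,0,0,0,0,0,0.001,-1,0,0,0,0,0,0.001,1,0,0,0,0,0,0.001,1,0,0,0,0,0,0.001,1,0,0,0,0,0,0.001,1,0,0,0,0,0,0.001,1,0,0,0,0,0,0.001,1,0,0,0,0,0,0.001,1,0,0,0,0,0,0.001,1]}}

```text
clock: 16.65
position: [0.5144, 0.0855, 0.0473]
ee_rot: [0.0, 0.043, 0.999, 0.0]
contact_force: [0.2, -0.0, -0.1]
width: 0.0853
gripper_force: 0.0
```

{"method": "move_arm", "body": {"steps": [0,0,0,0,0,0.01,1,0,0,0,0,0,0.03,1,0,0,0,0,0,0.06,1,0,0,0,0,0,0.09,1,0,0,0,0,0,0.11,1,0,0,0,0,-0.02,0.12,1,0,0,0,0,-0.04,0.12,1,0,0,0,0,-0.05,0.12,1,0,0,0,0,-0.05,0.12,1,0,0,0,0,-0.05,0.12,1]}}

```text
clock: 17.65
position: [0.5141, 0.0359, 0.1672]
ee_rot: [-0.0, 0.043, 0.999, 0.0]
contact_force: [-0.1, -0.8, 0.4]
width: 0.0853
gripper_force: 0.0
```

```bash
cat > m.py <<'E'
from rig import manip
import pickle
from h import *
np.set_printoptions(precision=4,suppress=True)
def look(k):
    d={n:manip.get_image(n) for n in("wrist","scene","side")}; pickle.dump(d,open(k,"wb")); return d
def blobs(im,lo,hi,c,r=60,amin=6):
    m=cv2.inRange(cv2.cvtColor(im["pixels"],cv2.COLOR_BGR2HSV),lo,hi); k=np.zeros_like(m); cv2.circle(k,tuple(int(v) for v in c),r,255,-1); m&=k
    return [(cv2.contourArea(q),np.round(cv2.minAreaRect(q)[0],1),np.array(cv2.minAreaRect(q)[1]).round(1),cv2.boundingRect(q)) for q in cv2.findContours(m,0,2)[0] if cv2.contourArea(q)>=amin]
OR=((4,150,60),(18,255,255)); YE=((24,150,90),(34,255,255)); RE=((0,150,60),(3,255,255)); BL=((105,120,40),(130,255,255))
E
python3 - <<'E'
from m import *
d=look("im6.pkl"); s=manip.get_state(); print(s["clock"],s["position"],s["width"],s["contact_force"])
for n in d:
    for nm,c,X,a in(("bar",BL,(.514,.0857,.084),30),("tab",OR,(.5026,-.038,.08),6),("yel",YE,(.455,-.06,.04),2),("red",RE,(.47,-.04,.04),2)):
        p=proj(d[n],np.array(X)); print(n,nm,p.round(1),blobs(d[n],*c,p,60 if n=="wrist" else 22,a))
E
```

```text
17.8 [0.5142 0.0362 0.1671] 0.08524723847213996 [ 0.5217 -0.1211 -0.5183]
wrist bar [383.7 237.8] [(1803.5, array([379.5, 232.5]), array([24.7, 99.3]), (366, 183, 28, 100))]
wrist tab [212.8 235.3] [(1199.5, array([216.9, 226.6]), array([56.6, 30.2]), (202, 198, 31, 58))]
wrist yel [188.8 166. ] [(62.5, array([189.4, 163. ]), array([24.4,  3.6]), (187, 151, 6, 25))]
wrist red [216.8 182.6] [(26.5, array([221.5, 188.5]), array([19.2,  2.5]), (220, 179, 4, 20))]
scene bar [236.4 205.8] [(145.5, array([237.5, 211.2]), array([11.7, 25.4]), (227, 201, 22, 22))]
scene tab [268.5 224. ] [(127.5, array([269.5, 230. ]), array([18.,  9.]), (265, 221, 10, 19))]
scene yel [265.  247.8] []
scene red [262.7 242.1] []
side bar [286.5 187.6] [(75.0, array([287.1, 192.9]), array([10.3, 24.7]), (275, 187, 25, 13))]
side tab [287.4 215.2] [(138.5, array([288. , 220.5]), array([16.5, 11.1]), (282, 212, 12, 18))]
side yel [269.7 235.3] []
side red [275.1 230. ] []
```

{"method": "move_arm", "body": {"steps": [0,0,0,-0.005,-0.035,0,1,0,0,0,-0.011,-0.075,0,1,0,0,0,-0.011,-0.075,-0.02,1,0,0,0,-0.011,-0.075,-0.05,1,0,0,0,-0.011,-0.075,-0.08,1,0,0,0,-0.011,-0.075,-0.1,1,0,0,0,-0.011,-0.075,-0.115,1,0,0,0,-0.011,-0.075,-0.12,1,0,0,0,-0.011,-0.075,-0.125,1,0,0,0,-0.011,-0.075,-0.125,1]}}

```text
clock: 18.8
position: [0.5035, -0.0392, 0.0423]
ee_rot: [-0.0, 0.043, 0.999, 0.0]
contact_force: [0.1, 0.2, -0.7]
width: 0.0853
gripper_force: 0.0
```

Run:
```python
from m import *
d=look("im7.pkl"); s=manip.get_state(); print(s["clock"],s["position"],s["width"],s["contact_force"])
for n in d:
    for nm,c,X,a in(("tab",OR,(.503,-.039,.08),4),("yel",YE,(.455,-.06,.04),2),("red",RE,(.47,-.04,.04),2)):
        p=proj(d[n],np.array(X)); print(n,nm,p.round(1),blobs(d[n],*c,p,60 if n=="wrist" else 22,a))
w=pickle.load(open("im6.pkl","rb"))["wrist"]
a=onz(w,(189.4,163),.04);b=onz(w,(221.5,188.5),.04); print("mark,pointer",a,b,"along y",(b-a)[:2]@[.0845,.9964])
# far/near pins through the holes not needed; bar centre on z .084 from the wrist
print("bar",onz(w,(379.5,187),.084),onz(w,(379.5,282),.084))
```

```text
18.95 [ 0.504  -0.0395  0.0431] 0.08581942840990651 [-0.2628 -0.0466 -0.319 ]
wrist tab [315.9 339.6] [(2571.0, array([316. , 326.5]), array([30., 95.]), (301, 279, 31, 96))]
wrist yel [261.7 204.1] [(14.5, array([261.5, 182. ]), array([8., 3.]), (260, 178, 4, 9))]
wrist red [307.6 231.5] [(95.5, array([315.5, 242. ]), array([32.,  3.]), (314, 226, 4, 33))]
scene tab [268.9 224. ] [(126.5, array([269.5, 230. ]), array([18.,  9.]), (265, 221, 10, 19))]
scene yel [265.  247.8] []
scene red [262.7 242.1] []
side tab [287.6 215.4] []
side yel [269.7 235.3] []
side red [275.1 230. ] []
mark,pointer [ 0.4527 -0.0591  0.04  ] [ 0.4751 -0.037   0.04  ] along y 0.02383731350866242
bar [0.477  0.0837 0.084 ] [0.5487 0.0817 0.084 ]
```

{"method": "move_arm", "body": {"steps": [0,0,0,0,0,0,-1,0,0,0,0,0,0,-1,0,0,0,0,0,0,-1,0,0,0,0,0,0,-1,0,0,0,0,0,0,-1,0,0,0,0,0,0,-1,0,0,0,0,0,0,-1,0,0,0,0,0,0,-1,0,0,0,0,0,0,-1,0,0,0,0,0,0,-1], "squeeze": 60}}

```text
clock: 19.95
position: [0.5034, -0.0391, 0.0425]
ee_rot: [0.0, 0.043, 0.999, 0.0]
contact_force: [-1.0, 4.9, 4.5]
width: 0.011
gripper_force: 60.2
```

{"method": "move_arm", "body": {"steps": [0,0,0,-0.0002,-0.003,0,-1,0,0,0,-0.0005,-0.006,0,-1,0,0,0,-0.0008,-0.01,0,-1,0,0,0,-0.0011,-0.013,0,-1,0,0,0,-0.0014,-0.016,0,-1,0,0,0,-0.0016,-0.019,0,-1,0,0,0,-0.0018,-0.022,0,-1,0,0,0,-0.002,-0.0235,0,-1,0,0,0,-0.002,-0.0235,0,-1,0,0,0,-0.002,-0.0235,0,-1]}}

```text
clock: 20.95
position: [0.5015, -0.062, 0.0426]
ee_rot: [0.0, 0.043, 0.999, 0.001]
contact_force: [0.2, 6.9, 5.6]
width: 0.0113
gripper_force: 60.2
```

Run:
```python
from m import *
d=look("im8.pkl"); s=manip.get_state(); print(s["clock"],s["position"],s["width"],s["contact_force"],s["gripper_force"])
w=d["wrist"]
for nm,c,X in(("yel",YE,(.452,-.06,.04)),("red",RE,(.47,-.06,.04))):
    p=proj(w,np.array(X)); B=blobs(w,*c,p,70,2); print(nm,p.round(1),B)
    for b in B: print(onz(w,b[1],.04))
for k in("im7.pkl","im8.pkl"):
    e=pickle.load(open(k,"rb")); im=e["wrist"]; print(k)
    for nm,c in(("yel",YE),("red",RE)):
        m=cv2.inRange(cv2.cvtColor(im["pixels"],cv2.COLOR_BGR2HSV),*c); m[:140]=0;m[270:]=0;m[:,:200]=0;m[:,420:]=0
        y,x=np.nonzero(m)
        if len(x): print(nm,len(x),x.mean(),y.mean(),onz(im,(x.mean(),y.mean()),.04), y.min(),y.max())
```

```text
21.1 [ 0.5014 -0.0619  0.0425] 0.011097960619116682 [0.8389 7.1072 5.7799] 60.22820770740509
yel [310.2 198. ] []
red [313.6 235. ] [(79.5, array([314.5, 242. ]), array([32.,  3.]), (313, 226, 4, 33))]
[ 0.4735 -0.0599  0.04  ]
im7.pkl
yel 25 260.96 182.36 [ 0.445 -0.059  0.04 ] 178 186
red 131 315.48854961832063 241.87786259541986 [ 0.4755 -0.0367  0.04  ] 226 258
im8.pkl
yel 1 315.0 200.0 [ 0.4531 -0.0579  0.04  ] 200 200
red 115 314.2782608695652 241.31304347826088 [ 0.4732 -0.06    0.04  ] 226 258
```

Run:
```python
from m import *
for k in("im6.pkl","im7.pkl","im8.pkl"):
    im=pickle.load(open(k,"rb"))["wrist"]; hsv=cv2.cvtColor(im["pixels"],cv2.COLOR_BGR2HSV)
    for nm,lo,hi in(("yel",(20,110,40),(36,255,255)),("red",(0,150,60),(3,255,255)),("red2",(175,150,60),(180,255,255))):
        m=cv2.inRange(hsv,lo,hi); m[:130]=0;m[275:]=0;m[:,:160]=0;m[:,420:]=0
        n,l,st,ce=cv2.connectedComponentsWithStats(m)
        for i in range(1,n):
            if st[i,4]>8:
                a=onz(im,ce[i],.04); print(k,nm,st[i].tolist(),ce[i].round(1),a[:2],"photometer y",(a[:2]-[.514,.0857])@[.0845,.9964]+.07)
```

```text
im6.pkl yel [187, 150, 6, 26, 100] [189.4 162.6] [ 0.4525 -0.059 ] photometer y -0.07940067941849333
im6.pkl yel [219, 200, 7, 2, 13] [222.2 200.5] [ 0.485  -0.0381] photometer y -0.05581297874638971
im6.pkl yel [208, 222, 6, 20, 62] [210.6 230.8] [ 0.5098 -0.0523] photometer y -0.06781845789427796
im6.pkl red [220, 179, 4, 20, 48] [221.4 189.1] [ 0.4756 -0.0372] photometer y -0.05566359072595409
im7.pkl yel [259, 178, 9, 43, 304] [263.4 198.9] [ 0.4526 -0.0589] photometer y -0.07926007578665653
im7.pkl red [314, 226, 4, 33, 131] [315.5 241.9] [ 0.4755 -0.0367] photometer y -0.055217663389839716
im8.pkl yel [310, 178, 7, 43, 301] [313. 199.] [ 0.4526 -0.0588] photometer y -0.07913221073962678
im8.pkl red [313, 226, 4, 33, 115] [314.3 241.3] [ 0.4732 -0.06  ] photometer y -0.07857943603669923
```

{"method": "move_arm", "body": {"steps": [0,0,0,0,-0.0003,0,-1,0,0,0,0,-0.0006,0,-1,0,0,0,0,-0.0006,0,-1,0,0,0,0,-0.0006,0,-1,0,0,0,0,-0.0006,0,-1,0,0,0,0,-0.0006,0,-1,0,0,0,0,-0.0006,0,-1,0,0,0,0,-0.0006,0,-1,0,0,0,0,-0.0006,0,-1,0,0,0,0,-0.0006,0,-1]}}

```text
clock: 22.1
position: [0.5014, -0.0623, 0.0425]
ee_rot: [0.0, 0.043, 0.999, 0.001]
contact_force: [-0.3, 7.3, 3.9]
width: 0.011
gripper_force: 60.3
```

Run:
```python
from m import *
d=look("im9.pkl"); im=d["wrist"]; s=manip.get_state(); print(s["clock"],s["position"],s["width"],s["contact_force"],s["gripper_force"])
hsv=cv2.cvtColor(im["pixels"],cv2.COLOR_BGR2HSV)
for nm,lo,hi in(("yel",(20,110,40),(36,255,255)),("red",(0,150,60),(3,255,255))):
    m=cv2.inRange(hsv,lo,hi); m[:130]=0;m[275:]=0;m[:,:160]=0;m[:,420:]=0
    n,l,st,ce=cv2.connectedComponentsWithStats(m)
    for i in range(1,n):
        if st[i,4]>8: a=onz(im,ce[i],.04); print(nm,ce[i].round(1),(a[:2]-[.514,.0857])@[.0845,.9964]+.07)
# bar of seated plate in both outside views: measured centre of the bar's visible mask vs just after release
for k in("im6.pkl","im9.pkl"):
    e=pickle.load(open(k,"rb"))
    for n in("scene","side"): print(k,n,blobs(e[n],*BL,proj(e[n],np.array((.514,.0857,.084))),22,30))
# plate's hole/pin check: plate top corners (expected, seated) against dark mask in scene
```

```text
22.25 [ 0.5014 -0.0623  0.0425] 0.011208481774832664 [0.45   8.8501 5.55  ] 60.25025010108948
yel [314.  199.1] -0.07904308290558829
red [314.3 241.5] -0.07894714138695152
im6.pkl scene [(145.5, array([237.5, 211.2]), array([11.7, 25.4]), (227, 201, 22, 22))]
im6.pkl side [(75.0, array([287.1, 192.9]), array([10.3, 24.7]), (275, 187, 25, 13))]
im9.pkl scene [(146.0, array([237.5, 210.9]), array([11.6, 25.1]), (227, 201, 22, 22))]
im9.pkl side []
```

```bash
python3 -c "
from rig import manip
print(manip.sign_off())"
```

```text
the job is handed in; nothing more can be done
None
```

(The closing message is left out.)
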